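# Refit the orange knob on the keyed shaft of the desktop control box

## Task

The big knob has come off the control box on the left of the desk. Put the orange knob, not the grey one, back over the bare brass shaft and line it up with the shaft's key by turning it, so that it drops fully home onto the panel; then let go. Leave the grey knob where it lies.

Things in the scene. Friction and masses are not known exactly. Their poses are not given: they have to be found in the camera images.
- orange_knob: Loose ribbed orange knob, 50 mm in diameter, 40 mm high, 70 g, upright on the mat; grasp it round its side. Origin: centre of its underside, z up, x along the white line on its top. Bore from below, 34 mm deep: 38 mm in diameter with two flats 21 mm apart, so long along x and narrow along y; it fits two ways, half a turn apart. Its line starts 35 to 90 degrees off the key.
- grey_knob: Loose grey knob of the same size and shape with a white line too, from another device; it does not fit and is to be left alone. Origin: centre of its underside, z up.
- control_box: Fixed aluminium box, black panel on top 35 mm above the mat, 120 mm along its x, 180 mm along y (-60 to +120). Origin: at mat height under the shaft; same axes as the shaft. On its +y part, at least 70 mm from the shaft, a small fixed grey knob (26 mm wide, 16 mm high) and two flat buttons.
- hub (a point): Shaft's axis at panel height; z up, x along the key, as two white ticks show. Fixed brass key 24 mm (x) by 12 mm, flaring to 17 mm at its foot, 16 mm high; on it a steel pin 14 mm high, 12 mm thick, 5 mm at the tip. The pin enters the bore at any angle; the knob rests on the key, 16 mm up, and drops onto the panel once its line is within about 10 degrees of x, either way round. The shaft does not turn.
Things that resemble listed ones, but are neither listed nor needed, are in the scene too. There is more than one size of the orange_knob; the job needs the smallest.

How it is judged:
At the end, for the whole second after the job is handed in: The orange knob sits upright and at rest on the shaft, its axis within 8 mm of the shaft's, its white line within 17 degrees of the key's long side, its underside within 4 mm of the panel (z of orange_knob in the frame of hub between -0.004 and 0.004 m and horizontal distance between orange_knob and hub below 0.008 m and angle between the x axis of orange_knob and the x axis of hub, either way round below 0.3 rad and angle between orange_knob's own z axis and vertical below 0.12 rad and linear speed of orange_knob below 0.02 m/s); the robot touches nothing.
It fails at once if the grey knob is moved by more than 30 mm (distance of grey_knob from where it was at the start of the episode above 0.03 m).
It also fails if it takes over 38 s, if anything falls off the work surface, if the arm or the gripper's body presses on something with over 40 N, if the wrist force passes 120 N, or if a joint passes its speed limit or range.

## Robot

A 7-joint arm with a two-finger parallel gripper is mounted at the origin on a cart in front of the work surface, level with it; the furniture and walls round the work are solid. World frame = base frame: x ahead of the robot, y to its left, z up, the work surface at z = 0. Lengths are in m, angles in rad, forces in N, time in s.
With the tool pointing down it reaches from about 0.425 to 0.925 m from the base axis. Payload 6.8 kg.
Tool frame: the origin (TCP) lies on the front face of the gripper's body, between the roots of the fingers; the fingertips stand 73 mm ahead of it and the grasp point (between the pads) lies 54 mm ahead of it (env.nose_length is the distance from the TCP to the fingertips, in m); z points along the fingers, y is the line along which they close (so a half turn about z gives the same grasp; the last joint's range is limited). The gripper opens to 85 mm and grips with 20 to 120 N. Pads are 22 mm wide; open, the fingers measure 114 mm over their backs; the gripper's body (76 mm by 85 mm) begins 54 mm behind the grasp point. The pads swing forward as they close: fully open they stand 13 mm farther back than shut.
Start: joints at [1.235, 0.477, 0.022, 1.555, -0.011, 1.109, -0.083], TCP at [0.152, -0.658, 0.304] pointing down, gripper open.
Joint ranges: [-2.96, 2.96], [-0.34, 2.1], [-1.41, 1.46], [0.24, 2.44], [-1.37, 4.51], [0.17, 1.92], [-2.96, 2.96]. Speed limits (rad/s): [2.39, 2.39, 3.14, 3.14, 3.14, 3.14, 3.14].

## Interface

Orientations are given as a unit quaternion [w, x, y, z].
In Python, from cell import env, kin, camera, calibration, job gives the robot as it stands. The module is installed in compiled form; this text tells all that it offers. Calls block until the motion is done:
- env.reach(position, orientation): joint-space move of the TCP to a pose.
- env.movel(position, velocity=0.15, rot=None, stop_force=None): straight line of the TCP; rot=None keeps the orientation; velocity is the mean speed in m/s. With stop_force (N) it stops when the force on the tool has changed by that much, and returns True; else False.
- env.goto_joints(angles): joint-space move.
- env.grip(opening, f_grip=None): finger opening in m; f_grip is the grip in N (None keeps the last); returns when the fingers have stopped.
- env.dwell(seconds).
- kin.inverse_kinematics(position, orientation): joint angles nearest the present ones, or None.
- env.get_state(): the state.
- camera(name): name is "side" or "top"; returns (picture, depth): 420x560x3 uint8, blue, green, red; 420x560 float32, m along the optical axis (not along the pixel's ray), 0 where there is no reading.
- calibration(name): a dict with "fx", "fy", "cx", "cy" (pixels), "rvec" (rotation vector, rad) and "tvec" (3), from world to camera coordinates, as OpenCV has them. Camera axes: x right, y down, z forward; pixel columns grow to the right and rows downward; lengths in m; the calibration is good to about 2 mm. A picture is of the moment at which its call begins. calibration takes no time and is no camera call.
A pose or a line that the arm cannot do raises env.PlanningError and nothing moves.
- job.job_done(): hands the job in; it is judged then, once.
The state is a dict: "time": time; "qpos": joint angles; "joint_velocities": joint speeds; "joint_torque": joint torques, N m; "tcp_pos": TCP position; "orientation": TCP orientation; "force": force on the tool from outside, world axes, zero at the start; "torque": the same for the moment, N m; "opening": finger opening in m; "gripper_force": force on a finger pad.
Only numpy, scipy, OpenCV 4.12 (cv2) and the standard library are available. Lean on these libraries where they do the work, as an engineer would, in place of code of your own. Each camera call takes 0.05 s, during which the arm holds its last target. There are 200 camera calls.

## Working session

There is one attempt and no reset: what is moved stays moved. The work goes in short steps, each a Python script; the robot and the scene stay as the last script left them, time stands still between calls to the robot, and variables do not carry over. Pictures are saved under pics/ and viewed, at most 10 in all, crops included, and the job is handed in when it is done.

```bash
mkdir -p pics; cat > h.py <<'E'
import numpy as np, cv2
from cell import env, kin, camera, calibration, job
def ray(name,u,v,z):
    c=calibration(name);R=cv2.Rodrigues(np.array(c["rvec"],float))[0];t=np.array(c["tvec"],float).ravel()
    d=R.T@np.array([(u-c["cx"])/c["fx"],(v-c["cy"])/c["fy"],1]);o=-R.T@t
    return o+d*(z-o[2])/d[2]
def pts(name,depth):
    c=calibration(name);R=cv2.Rodrigues(np.array(c["rvec"],float))[0];t=np.array(c["tvec"],float).ravel()
    v,u=np.mgrid[:420,:560]
    p=np.stack([(u-c["cx"])/c["fx"]*depth,(v-c["cy"])/c["fy"]*depth,depth],-1)
    return (p-t)@R
E
python3 - <<'E'
from h import *
for n in("top","side"):
    im,d=camera(n); cv2.imwrite(f"pics/{n}0.png",im); np.savez(f"{n}0.npz",im=im,d=d)
    c=calibration(n);R=cv2.Rodrigues(np.array(c["rvec"],float))[0];print(n,c["fx"],-R.T@np.array(c["tvec"]).ravel(),R[2])
E
```

```text
top 395.65528818340044 [ 0.37431984 -0.01098964  0.90751069] [ 0.11700724 -0.02467708 -0.99282443]
side 494.040866547372 [ 0.38941958 -0.66005342  0.65636281] [ 0.12334354  0.72009016 -0.6828298 ]
```

View pics/top0.png

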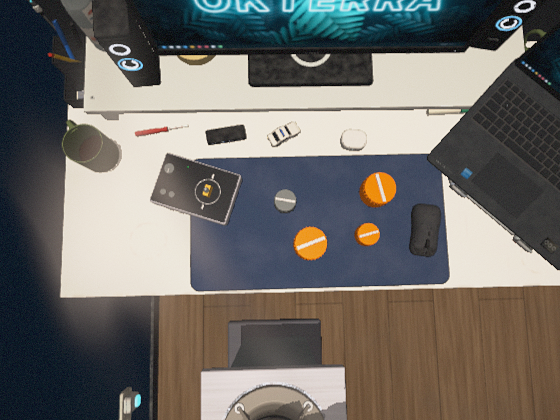

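View pics/side0.png

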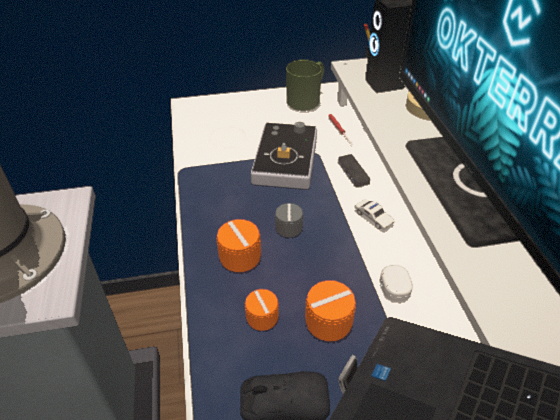

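The orange candidates in the top view are large ones at (379,189) and (311,243) and the smallest at (368,234). I choose (368,234). The grey knob is at (285,200), and the shaft is on the box at (207,189).

```bash
cat >> h.py <<'E'
def rect_dir(name,mask,z):
    c=max(cv2.findContours(mask.astype(np.uint8),0,1)[0],key=cv2.contourArea)
    b=cv2.boxPoints(cv2.minAreaRect(c)); p=[ray(name,*q,z)[:2] for q in b]
    e=[p[1]-p[0],p[2]-p[1]]; l=[np.linalg.norm(x) for x in e]; k=int(np.argmax(l))
    return np.mean(p,0),np.degrees(np.arctan2(e[k][1],e[k][0]))%180,l
def orange(im,near,name):
    hsv=cv2.cvtColor(im,cv2.COLOR_BGR2HSV)
    m=cv2.inRange(hsv,(5,150,100),(22,255,255))
    n,l,s,c=cv2.connectedComponentsWithStats(cv2.morphologyEx(m,3,np.ones((7,7))))
    ok=[i for i in range(1,n) if s[i,4]>60]; i=min(ok,key=lambda i:np.hypot(*(c[i]-near)))
    return l==i,s[i],c[i]
E
python3 - <<'E'
from h import *
Z=np.load("top0.npz");im,d=Z["im"],Z["d"];P=pts("top",d)
for near in((368,234),(379,189),(311,243)):
    m,s,c=orange(im,near,"top"); h=P[...,2]
    t=m&(h>np.median(h[m])-.006)&(h<np.median(h[m])+.006)
    Q=P[t][:,:2]; print("orange",near,s[4],"h",np.median(h[m]),"ctr",(Q.min(0)+Q.max(0))/2,"size",np.ptp(Q,axis=0))
    hsv=cv2.cvtColor(im,cv2.COLOR_BGR2HSV)
    w=m&(hsv[...,1]<130)&(hsv[...,2]>140); print("  line",rect_dir("top",w,np.median(h[m])))
m=np.zeros(im.shape[:2],bool)
m[192:210,277:294]=1; q=m&(P[...,2]>.03);print("grey",P[q][:,:2].min(0),P[q][:,:2].max(0),np.median(P[q][:,2]))
# side check of the small knob
S=np.load("side0.npz");PS=pts("side",S["d"]);m,s,c=orange(S["im"],(262,310),"side")
q=m&(abs(PS[...,2]-np.median(PS[m][:,2].max()))<.008);print("side ctr",(PS[q].min(0)+PS[q].max(0))/2,np.ptp(PS[q],axis=0))
# box
hsv=cv2.cvtColor(im,cv2.COLOR_BGR2HSV)
b=np.zeros_like(m);b[145:230,140:250]=1; q=b&(P[...,2]>.028)&(P[...,2]<.045)
print("box",rect_dir("top",q,.035))
for n,I,PP,(u,v) in(("top",im,P,(207,189)),("side",S["im"],PS,(284,151))):
    a=np.zeros(I.shape[:2],bool);a[v-14:v+14,u-14:u+14]=1
    q=a&(PP[...,2]>.045);X=PP[q];print("shaft",n,q.sum(),X.min(0),X.max(0),X.mean(0))
def crop(I,u,v,r):return cv2.resize(I[v-r:v+r,u-r:u+r],(395,395),interpolation=2)
cv2.imwrite("pics/c.png",np.hstack([crop(im,207,189,28),crop(im,368,234,28)]))
E
```

```text
orange (368, 234) 454 h 0.039755204338958 ctr [ 0.44283625 -0.21714984] size [0.04672337 0.04839571]
  line (array([ 0.44267699, -0.21788459]), np.float64(104.57726903052996), [np.float64(0.04395835500235981), np.float64(0.006058586952922719)])
orange (379, 189) 980 h 0.057344960248939605 ctr [ 0.54251429 -0.24347749] size [0.06872762 0.06770345]
  line (array([ 0.5421269 , -0.24441958]), np.float64(12.898095729978053), [np.float64(0.007693925801830449), np.float64(0.0635887912499279)])
orange (311, 243) 886 h 0.057807892080904824 ctr [ 0.42460665 -0.08739002] size [0.06716522 0.06725861]
  line (array([ 0.42428888, -0.08695331]), np.float64(109.91064403125708), [np.float64(0.06382779167804567), np.float64(0.008799191404319994)])
grey [ 0.37431984 -0.05326262] [ 0.540525   -0.01098964] 0.040284399059418274
side ctr [ 0.38941958 -0.66005342  0.65636281] [0. 0. 0.]
box (array([0.55445392, 0.16467313]), np.float64(71.20592343367389), [np.float64(0.11867373582788188), np.float64(0.18174022831252826)])
shaft top 73 [ 0.37431984 -0.01098964  0.04502478] [0.55843195 0.14735616 0.90751069] [0.53821329 0.12991223 0.08891518]
shaft side 90 [ 0.38941958 -0.66005342  0.04537941] [0.55501106 0.14709825 0.65636281] [0.53649166 0.10646357 0.07213943]
```

View pics/c.png

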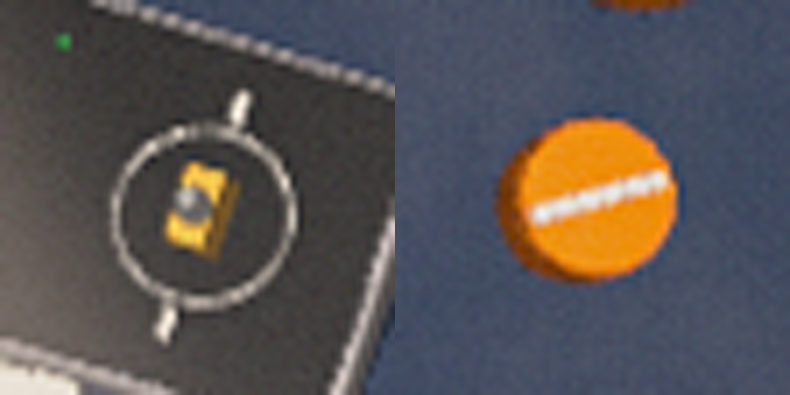

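The crops confirm the pick: the small orange knob is about 50 mm wide and 40 mm high. The two ticks give the key direction, about −19°, which matches the box's edges. The ring centre is near pixel (207.9,191.5). The knob's line is at 104.6°, so it has to turn by about +56.6°.

```bash
cat >> h.py <<'E'
from scipy.spatial.transform import Rotation as Ro
def quat(psi):
    p=np.radians(psi);y=np.array([np.cos(p),np.sin(p),0]);z=np.array([0,0,-1.])
    q=Ro.from_matrix(np.stack([np.cross(y,z),y,z],1)).as_quat();return [q[3],q[0],q[1],q[2]]
E
python3 - <<'E'
from h import *
a,b=ray("top",212.6,175.9,.035),ray("top",202.3,206.3,.035)
print("hub",(a+b)/2,np.degrees(np.arctan2(*(a-b)[1::-1])))
a,b=ray("side",268.5,157,.035),ray("side",299,155,.035);print((a+b)/2)
S=np.load("side0.npz");PS=pts("side",S["d"]);m,s,c=orange(S["im"],(262,310),"side")
q=m&(abs(PS[...,2]-.04)<.005);print("side knob",(PS[q].min(0)+PS[q].max(0))/2,np.ptp(PS[q],axis=0))
for f,P in(("top",pts("top",np.load("top0.npz")["d"])),("side",PS)):
    q=(abs(P[...,0]-.546)<.03)&(abs(P[...,1]-.136)<.03)&(P[...,2]>.047)&(P[...,2]<.08);print(f,q.sum(),P[q].mean(0),P[q][:,2].max())
    q=(np.hypot(P[...,0]-.512,P[...,1]+.033)<.04)&(P[...,2]>.036)&(P[...,2]<.045);print(" grey",(P[q].min(0)+P[q].max(0))/2)
for psi in range(-180,180,30):
    i=kin.inverse_kinematics([.443,-.217,.079],quat(psi));j=kin.inverse_kinematics([.546,.136,.114],quat(psi+56.6))
    print(psi,*(None if k is None else np.round(k,2) for k in(i,j)))
E
```

```text
hub [0.54561044 0.13729082 0.035     ] -18.51172331992375
[0.54316215 0.13182239 0.035     ]
side knob [ 0.43974208 -0.21997719  0.03940799] [0.04894595 0.05001157 0.00879745]
top 67 [0.5455445  0.13586137 0.05419079] 0.06622578901647984
 grey [ 0.52237069 -0.03408328  0.04031214]
side 75 [0.54220276 0.13321762 0.05293352] 0.06419208283271428
 grey [ 0.51821698 -0.0374591   0.03892774]
-180 [ 0.18  0.54  0.19  2.15 -0.22  0.47 -2.61] [-0.04  0.58 -0.41  1.94  0.35  0.69 -2.81]
-150 [ 0.26  0.53  0.08  2.14 -0.09  0.47 -2.2 ] [-0.    0.59 -0.45  1.94  0.39  0.7  -2.32]
-120 [ 0.34  0.53 -0.01  2.14  0.02  0.47 -1.78] [ 0.09  0.61 -0.57  1.94  0.49  0.73 -1.88]
-90 [ 0.44  0.53 -0.14  2.13  0.15  0.49 -1.38] [ 0.22  0.67 -0.76  1.93  0.64  0.8  -1.48]
-60 [ 0.51  0.54 -0.22  2.13  0.24  0.5  -0.94] [ 0.23  0.68 -0.78  1.93  0.66  0.81 -0.97]
-30 [ 0.58  0.55 -0.31  2.12  0.33  0.52 -0.5 ] [ 0.19  0.66 -0.72  1.93  0.61  0.79 -0.41]
0 [ 0.65  0.56 -0.4   2.12  0.41  0.54 -0.05] [ 0.21  0.67 -0.75  1.93  0.63  0.8   0.1 ]
30 [ 0.72  0.58 -0.48  2.11  0.49  0.56  0.4 ] [ 0.24  0.68 -0.79  1.93  0.67  0.81  0.59]
60 [ 0.73  0.58 -0.49  2.11  0.5   0.57  0.92] [ 0.37  0.78 -0.99  1.92  0.83  0.92  0.99]
90 [ 0.77  0.59 -0.55  2.11  0.56  0.58  1.4 ] [ 0.48  0.91 -1.19  1.91  1.    1.07  1.41]
120 [ 1.22  0.92 -1.2   2.08  1.09  0.99  1.51] [ 0.48  0.91 -1.19  1.91  1.    1.07  1.93]
150 [-0.51  1.08  1.26  2.19 -1.31  1.05 -2.14] [-0.97  0.73  0.84  2.01 -0.79  0.77 -2.31]
```

The two views agree to about 4 mm (calibration is good to 2 mm each), so I use the mean of the two views. I grasp with the finger line at about 14.6°, which puts it along hub y when the knob is on the shaft.

```bash
python3 - <<'E'
from h import *
q=quat(14.6)
env.reach([.4415,-.2185,.16],q);print(env.get_state()["time"],np.round(env.get_state()["qpos"],2))
print(env.movel([.4415,-.2185,.080],velocity=.12,stop_force=8))
env.grip(.03,f_grip=35)
s=env.get_state();print(s["time"],s["opening"],s["gripper_force"],s["tcp_pos"])
env.movel([.4415,-.2185,.20],velocity=.15)
s=env.get_state();print(s["time"],s["opening"],s["gripper_force"],s["tcp_pos"],s["force"])
im,d=camera("side");cv2.imwrite("pics/g.png",im[100:420,100:500])
E
```

```text
2.0667 [ 0.75  0.43 -0.5   2.08  0.31  0.71  0.3 ]
False
3.3083 0.04989683017941963 35.157910737907514 [ 0.4417806  -0.21873667  0.08089444]
4.2583 0.04939679424832536 36.35641772998497 [ 0.4408846  -0.2183751   0.19922536] [ 0.0931136  -0.04678706 -1.54078429]
```

View pics/g.png

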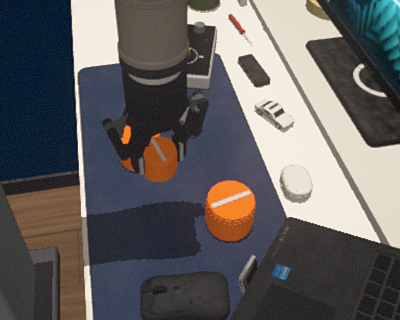

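The knob is held, with the opening at 49.4 mm and about 36 N on the pads. Next I carry it over the shaft and lower it aligned.

```bash
python3 - <<'E'
from h import *
q=quat(71.4)
env.reach([.5445,.135,.20],q)
s=env.get_state();print(s["time"],s["tcp_pos"],s["opening"])
im,d=camera("side");cv2.imwrite("pics/p1.png",cv2.resize(im[60:240,180:380],(800,720))[:600])
print(env.movel([.5445,.135,.118],velocity=.06,stop_force=10))
s=env.get_state();print(s["time"],s["tcp_pos"],s["force"],s["opening"])
im,d=camera("side");cv2.imwrite("pics/p2.png",cv2.resize(im[60:210,180:380],(800,600)))
E
```

```text
5.6833 [0.54475925 0.13286382 0.19959647] 0.05005630797586263
False
7.25 [0.5447307  0.13510065 0.11836436] [ 0.65277225  0.55026036 -1.38282999] 0.049304070001155054
```

View pics/p2.png

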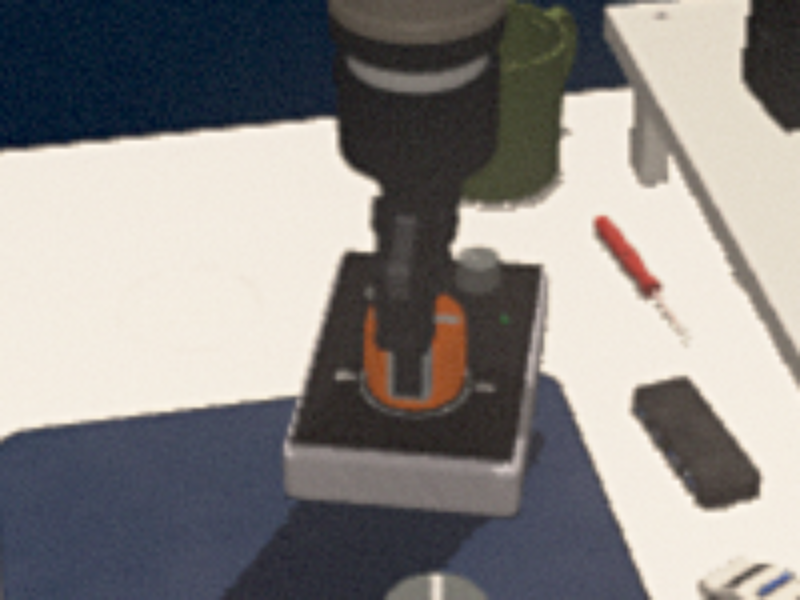

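The knob went down without contact force to about 2 mm above the panel, sitting inside the ring between the ticks at (345,377) and (485,387). I release it, back off and check.

```bash
python3 - <<'E'
from h import *
env.movel([.5445,.135,.1165],velocity=.03,stop_force=6)
env.grip(.08)
env.movel([.5445,.135,.26],velocity=.12)
s=env.get_state();env.reach([.50,-.15,.30],s["orientation"]);env.dwell(.3)
im,d=camera("top");P=pts("top",d);print(env.get_state()["time"],env.get_state()["force"])
m,sx,c=orange(im,(207,189),"top");h=np.median(P[m][:,2]);t=m&(abs(P[...,2]-h)<.006);Q=P[t]
hsv=cv2.cvtColor(im,cv2.COLOR_BGR2HSV);w=m&(hsv[...,1]<130)&(hsv[...,2]>140)
print(h,(Q.min(0)+Q.max(0))/2,rect_dir("top",w,h))
cv2.imwrite("pics/f.png",cv2.resize(im[130:260,140:310],(800,612))[:600])
E
```

```text
10.7667 [ 0.3084418  -0.05331307 -0.72922704]
0.07477467375488181 [0.54508808 0.13495677 0.07384093] (array([0.54484546, 0.13564951]), np.float64(161.8479865417139), [np.float64(0.04556186130867508), np.float64(0.00542798799672678)])
```

View pics/f.png

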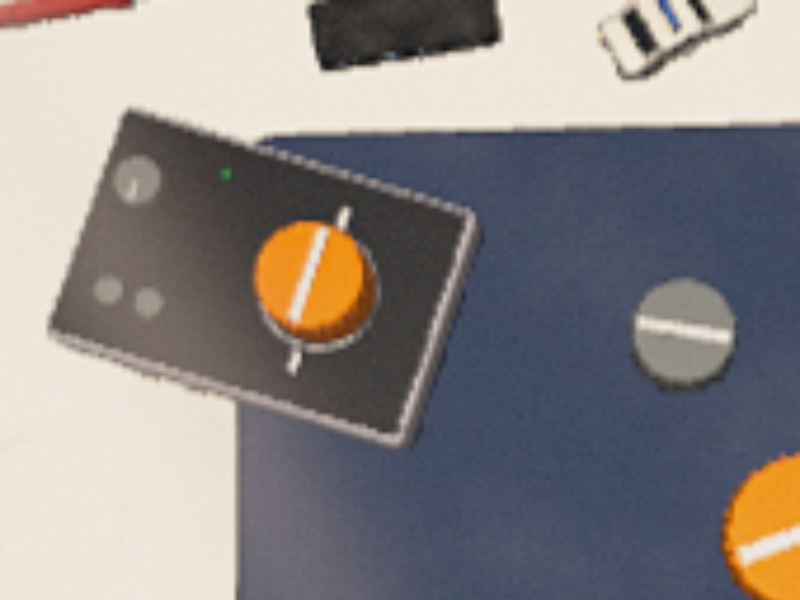

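The knob's top is at 74.8 mm, where 75 mm is fully home. It is on the shaft with its line along the ticks (161.8° against about 161.4°), and the grey knob at (684,332) is unmoved.

```bash
python3 -c "
from h import *
print(job.job_done())"
```

```text
the job is handed in; nothing more can be done
None
```

The smallest orange knob is fully home on the shaft, lined up with the key and released; the grey knob was left where it lay, and the job was handed in at about 11 s on the robot's clock (no verdict came back).

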